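Check a spring pull gauge at its marked load

ROBOT

A 6-joint arm with a two-finger parallel gripper is mounted at the origin on a cart in front of the work surface, level with it; the furniture and walls round the work are solid. World frame = base frame: x ahead of the robot, y to its left, z up, the work surface at z = 0. Lengths are in m, angles in rad, forces in N, time in s.
With the tool pointing down it reaches from about 0.225 to 0.875 m from the base axis. Payload 3.4 kg.
Tool frame: the origin (TCP) lies on the centre line of the jaws, within the pads' length; the fingertips stand 14 mm ahead of it and the grasp point (between the pads) lies 5 mm behind it; z points along the fingers, y is the line along which they close (so a half turn about z gives the same grasp; the last joint's range is limited). The gripper opens to 85 mm and grips with 20 to 120 N. Pads are 22 mm wide; open, the fingers measure 114 mm over their backs; the gripper's body (76 mm by 85 mm) begins 54 mm behind the grasp point. The pads swing forward as they close: fully open they stand 13 mm farther back than shut.
Start: joints at [1.085, 0.276, 1.505, -0, 1.361, -0.121], TCP at [0.205, 0.537, 0.245] pointing down, gripper open.
Joint ranges: [-2.89, 2.89], [-0.75, 2.08], [0.22, 2.7], [-1.18, 4.32], [0.11, 2.71], [-2.7, 2.7]. Speed limits (rad/s): [2.57, 2.57, 3.14, 3.14, 3.14, 3.14].

INTERFACE

Orientations are given as a unit quaternion [w, x, y, z].
In Python, from rig import manip, eyes gives the robot as it stands.
- The arm moves only by the shell command python3 -m creep 'ROWS' [FORCE]. ROWS is JSON, a list of rows, each a list of 5 numbers: the opening, from 0 (shut) to 1 (fully open), then the shift along the tool's x, y, z normalised to -1 to 1, where 1 is 0.5 m, then the turn about the tool's z normalised to -1 to 1, where 1 is 360 degrees. In form: [[fingers, dx, dy, dz, spin], ...]. A call has 1 to 10 rows; each row is the pose to reach, as a shift and turn from the pose commanded when the call began, along the tool's axes at that moment, turning the shorter way round; what a row does not reach only later rows make up. A row lasts 1/10 s, in which the tool goes at most 50 mm and 8.59 degrees, less where a joint would pass 70% of its speed; a pose out of reach is approached as far as the arm can. A call with a number of a shift or a turn outside -1 to 1 is refused whole. A call with a gripper value outside its range is refused whole. The fingers move at their own pace and stop on an object; FORCE is the grip in N (left out, the last holds). Time passes only in rows, so rows that repeat a pose let the fingers close. It gives the time, the measured TCP pose, the force, the opening and the grip force at its end, in the units of the state.
- manip.get_state(): the state, without advancing time (a new reading comes with each control period).
- eyes.get_image(name): name is "side" or "top" or "wrist"; returns a dict with "frame" (480x640x3 uint8, red, green, blue), "fx", "fy", "cx", "cy" (pixels), "k1" (the pictures are not rectified: a ray, as slopes to the right and down, at radius r is drawn at 1 + k1 r^2 times it, then the intrinsics apply), "R" (3x3) and "t" (3): a world point X has camera coordinates R X + t. Camera axes: x right, y down, z forward; pixel columns grow to the right and rows downward; lengths in m; the calibration is good to about 2 mm. A picture is of the moment at which its call begins. There is no depth.
- manip.sign_off(): hands the job in; it is judged then, once.
Trained networks look in the newest picture that a camera, given by its name, has taken for a name from the list of things; names that differ only in an ending like _2 or _b are one class to them, and where a whole thing is asked for, a point or a joint stands for the part that bears it (a point fixed in the world has none). Each returns a list of dicts, best first, with "confidence" (0 to 1); they miss things now and then, are a little off and sometimes report something else, mostly with a low value. They report only what shows in the picture. A call takes as long as a camera call.
- eyes.regions_of(camera, label): "mask" (480x640 bool, what is visible of it) and "bbox" ([left, top, right, bottom] in pixels, round what is visible of it).
- eyes.place_of(camera, label): "centre" ([column, row] in pixels: a listed point, or the origin of a listed thing).
The state is a dict: "clock": time; "qpos": joint angles; "qd": joint speeds; "effort": joint torques, N m; "position": TCP position; "ee_rot": TCP orientation; "contact_force": force on the tool from outside, world axes, zero at the start; "moment": the same for the moment, N m; "width": finger opening in m; "gripper_force": force on a finger pad.
Only numpy, scipy, OpenCV 4.12 (cv2) and the standard library are available. Lean on these libraries where they do the work, as an engineer would, in place of code of your own. Each camera call takes 0.05 s, during which the arm holds its last target. There are 200 camera calls.

TASK

Check the spring pull gauge on its sloping stand at the marked load. First push the red drag pointer all the way back up its track to zero; then take the black handle, draw the sprung slide out down the slope until the slide has carried the pointer level with the line on the yellow marker, without pulling past it, and hold it there for about a second. Then ease the slide fully home without letting it snap back, and let go, so that the pointer stays behind at the marker; keep clear of the light bar and leave the marker and the other things on the bench where they are.

Things in the scene. Friction and masses are not known exactly. Their poses are not given: they have to be found in the camera images.
- gauge: fixed stand, 290 x 300 mm, its white deck sloping 30 degrees, lower towards the robot. Origin on the bench, plumb below the handle at home; x horizontal, uphill, away from the robot, y left, z up; yaw varies. Deck height = 135 mm + x tan 30, x -160 to 125, y -95 to 140 mm. Blue spring housing on the deck's upper end, 30 mm off it, its lower face 64 mm up the slope from the handle's centre at home
- handle (a point): grip point in the middle of the black handle plate: 14 mm thick along the slide, 56 mm wide across, standing square off the deck from 4 to 54 mm; this point is 36 mm off the deck. Axes: x up the slope (against the pull), y left, z off the deck (30 degrees from vertical). Plate foot: 22 mm along x, up to 13 mm off the deck; a low blade (top 15 mm off the deck) runs from it up into the housing
- slide (a joint): travel of the sprung slide, m: 0 home, growing as the handle is pulled down the slope (-x of point handle); stop at 0.135. A spring draws it home with about 2 N at home plus 1.2 N per 10 mm; damping 10 N s/m. Let go more than about 20 mm out it snaps back too fast
- pointer_tab (a point): red drag pointer: upright tab 12 mm thick along the slope, 30 mm wide across it, 4 to 46 mm off the deck, on a track left of the handle (98 mm between their centre lines). This point is on its centre, 34 mm off the deck. Axes as point handle. A thin red needle on its left shows its centre line
- pointer (a joint): travel of the drag pointer, m: 0 = zero, fully up its track, there touching the slide's finger when the slide is home; grows down the slope. About 3 N of friction holds it where it is left; the slide pushes it down the slope only, and then pointer = slide. Starts at 0.10 to 0.12, beyond the marker
- mark_line (a point): middle of the black line on top of the yellow marker clip (20 x 20 mm, 14 mm high off the deck) at the left edge of the deck, 52 mm left of the pointer tab's centre line. The pointer is on the mark when it has the same x as this point in the sloping frame (axes as point handle)
- mark (a joint): position of the yellow marker along the same scale, m: the pointer is level with it when joint pointer equals joint mark. Between 0.05 and 0.09; clamped hard, must not be moved
- slide_line (a point): point on the slide's steel finger, which reaches left from the handle's foot (10 mm along x, 5 to 13 mm off the deck) and pushes the pointer down the slope. The point is level with the pointer's centre line when the finger touches the pointer; it lies 16 mm down the slope from the handle's centre, 110 mm left of it. Axes as point handle
- bar_edge (a point): middle of the lower front edge of the aluminium light bar: 300 mm wide (gauge y -130 to 170 mm), 85 mm deep (gauge x 0 to 85 mm), 22 mm thick, underside 285 mm above the bench, on two thin posts (gauge x 70 mm, y -120 and 160 mm). It overhangs the handle at home, so the tool must come in tilted, square to the deck
- light_bar: the light bar with its posts, fixed to the gauge; same origin as the gauge
- stapler: blue stapler, 135 x 38 x 45 mm, loose bystander; origin under its middle
- label_roll: white label roll, 82 mm across, 40 mm high, loose bystander; origin under its middle
- stamp: wooden hand stamp, 29 x 50 x 78 mm, loose bystander standing upright; origin under its middle
- pen: blue pen lying on the bench in front of the gauge and to its right, 145 mm long, loose bystander; origin under its middle
- gel_bottle: hand gel pump bottle, 78 x 66 x 188 mm, loose bystander standing upright; origin under its middle

How it is judged:
By the outcome, as a careful person would: the job done as asked, in the order asked, and still so for the second after the job is handed in, with the robot touching nothing.
It also fails if it takes over 54 s, if anything falls off the work surface, if the arm or the gripper's body presses on something with over 40 N, if the wrist force passes 120 N, or if a joint passes its speed limit or range.

## Working session

There is one attempt and no reset: what is moved stays moved. The work goes in short steps, Python scripts to look and compute and a shell command to move; the robot and the scene stay as the last step left them, time stands still between calls to the robot, and variables do not carry over. Pictures are saved under pics/ and viewed, at most 10 in all, crops included, and the job is handed in when it is done.

```bash
ls; mkdir -p pics
cat > h.py <<'E'
import numpy as np, cv2
from rig import manip, eyes
def ray(im,uv):
    K=np.array([[im['fx'],0,im['cx']],[0,im['fy'],im['cy']],[0,0,1.]])
    # drawn = p*(1+k1 r^2)
    p=cv2.undistortPoints(np.array([[uv]],float),K,np.array([im['k1'],0,0,0.]))[0,0]
    R=np.array(im['R']);t=np.array(im['t'])
    d=R.T@np.array([p[0],p[1],1]); return -R.T@t, d/np.linalg.norm(d)
def tri(rays):
    A=np.zeros((3,3));b=np.zeros(3)
    for c,d in rays:
        P=np.eye(3)-np.outer(d,d);A+=P;b+=P@c
    X=np.linalg.solve(A,b)
    return X,[np.linalg.norm((np.eye(3)-np.outer(d,d))@(X-c)) for c,d in rays]
def proj(im,X):
    K=np.array([[im['fx'],0,im['cx']],[0,im['fy'],im['cy']],[0,0,1.]])
    rv=cv2.Rodrigues(np.array(im['R']))[0]
    return cv2.projectPoints(np.array([X],float),rv,np.array(im['t'],float),K,np.array([im['k1'],0,0,0.]))[0][0,0]
E
python3 - <<'E'
from h import *
s=manip.get_state(); print({k:np.round(v,3) for k,v in s.items()})
ims={n:eyes.get_image(n) for n in('side','top','wrist')}
for n,i in ims.items():
    cv2.imwrite(f'pics/{n}0.png',i['frame'][:,:,::-1]); print(n,i['fx'],i['k1'],-np.array(i['R']).T@np.array(i['t']))
for l in ['handle','pointer_tab','mark_line','slide_line','bar_edge','gauge','stapler','label_roll','stamp','pen','gel_bottle']:
    rs=[]
    for n in ims:
        r=eyes.place_of(n,l)
        if r and r[0]['confidence']>.3:
            print(l,n,np.round(r[0]['centre'],1),round(r[0]['confidence'],2))
            rs.append(ray(ims[n],r[0]['centre']))
    if len(rs)>1: X,e=tri(rs); print('   ',X.round(4),np.round(e,4))
E
```

```text
pics
{'clock': np.float64(0.0), 'qpos': array([ 1.085,  0.277,  1.506, -0.   ,  1.361, -0.121]), 'qd': array([ 0.001,  0.001, -0.002,  0.   , -0.   ,  0.001]), 'effort': array([ 1.0000e-03, -4.1677e+01, -2.4581e+01, -0.0000e+00,  1.1000e-02,
       -0.0000e+00]), 'position': array([0.205, 0.537, 0.244]), 'ee_rot': array([-0.   ,  0.181,  0.983, -0.001]), 'contact_force': array([-0.197, -0.408, -0.39 ]), 'moment': array([ 0.019, -0.038, -0.014]), 'gripper_force': np.float64(0.0), 'width': np.float64(0.085)}
side 575.909049596984 -0.17401743751303908 [ 0.25073649 -1.05123186  0.69043559]
top 468.9598896741122 -0.010427468249909602 [0.29413077 0.17785995 1.25309779]
wrist 418.5768580124167 -0.09065154453227509 [0.14258326 0.56037387 0.37194115]
handle side [367.3 233.7] 0.79
handle top [312.6 197.8] 0.98
    [0.6269 0.1991 0.1679] [0.0018 0.0018]
pointer_tab side [308.2 269.2] 0.53
pointer_tab top [313.5 266.9] 0.64
    [0.4748 0.1974 0.0882] [0.0021 0.0021]
mark_line top [376.5 289.3] 0.63
slide_line top [280.4 231.9] 0.69
bar_edge side [309.7 267.6] 0.31
gauge side [362.5 293.4] 0.9
gauge top [304.3 220.1] 0.93
    [ 0.6214  0.2248 -0.0098] [0.0023 0.0023]
stapler side [316.  414.3] 0.93
stapler top [472.7 296. ] 0.58
    [ 0.4085 -0.2259 -0.0039] [0.0008 0.0008]
label_roll side [337.6 356.2] 0.61
label_roll top [405.4 266.6] 0.74
    [ 0.4896 -0.0497 -0.0038] [0.0023 0.0023]
stamp side [266.3 249.8] 0.56
stamp top [182.  292.5] 0.67
    [ 0.4154  0.552  -0.0038] [0.0024 0.0024]
pen side [304. 342.] 0.55
pen top [380.  288.9] 0.65
    [ 0.4296  0.0207 -0.0037] [0.0026 0.0026]
gel_bottle side [309.6 251.9] 0.8
gel_bottle top [195.1 245.3] 0.64
    [ 0.5452  0.5262 -0.0121] [0.0033 0.0033]
```

View pics/side0.png

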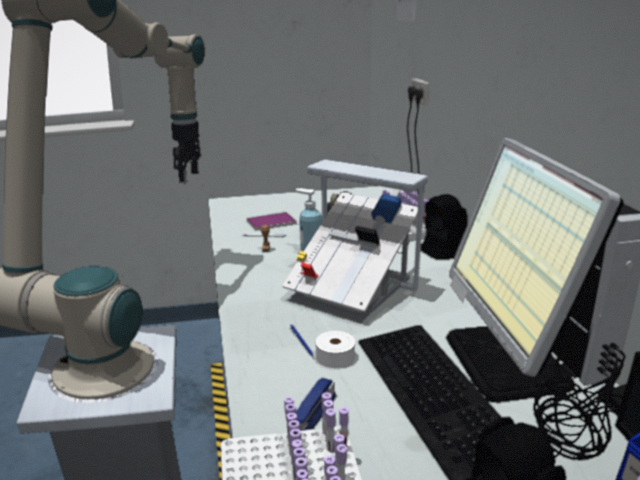

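View pics/top0.png

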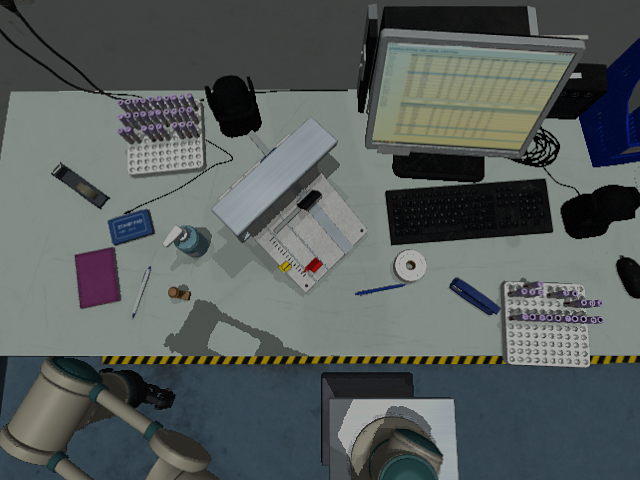

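The side view shows the handle at (367,235), the red tab at (308,270) and the marker at (302,256). The top view shows the handle at (311,200), tab at (313,266), marker at (286,267) and the bar across (215–338, 120–240), so the gauge is yawed about 42°. The rows have no tilt axis, so I'll check whether a reach past the workspace edge at that azimuth tilts the tool.

```bash
python3 -m creep '[[0.5,0,0,-0.3,0],[0.5,-0.98,0.77,-0.3,0],[0.5,-0.98,0.77,-0.3,0],[0.5,-0.98,0.77,-0.3,0],[0.5,-0.98,0.77,-0.3,0],[0.5,-0.98,0.77,-0.3,0],[0.5,-0.98,0.77,-0.3,0],[0.5,-0.98,0.77,-0.3,0],[0.5,-0.98,0.77,-0.3,0],[0.5,-0.98,0.77,-0.3,0]]'; python3 -c "
from h import *
s=manip.get_state();print(s['position'],s['ee_rot'],s['qpos'])"
```

```text
clock: 2.8
position: [0.6042, 0.6476, 0.3433]
ee_rot: [0.005, 0.181, 0.983, 0.008]
contact_force: [2.1, 1.6, 2.2]
width: 0.0429
gripper_force: 0.0
[0.60421417 0.64763565 0.34328896] [0.00462723 0.18121906 0.98339906 0.00803336] [ 0.74071625  0.85888857  0.22022952  0.00260238  2.04407674 -0.46440496]
```

```bash
python3 -m creep '[[0.5,0,0,0,0],[0.5,0,0,0,0],[0.5,0,0,0,0],[0.5,0,0,0,0]]'; python3 -c "
from h import *
s=manip.get_state();print(s['position'],s['ee_rot'],s['qpos'])"
```

```text
clock: 3.2
position: [0.6011, 0.6479, 0.3515]
ee_rot: [0.007, 0.181, 0.983, 0.012]
contact_force: [-0.3, -1.1, 0.5]
width: 0.0427
gripper_force: 0.0
[0.60114239 0.64788501 0.35147243] [0.00745973 0.18051902 0.98347239 0.01180266] [ 0.74328616  0.84953998  0.22038622  0.00257962  2.04383381 -0.46323895]
```

```bash
python3 -m creep '[[0.5,-0.24,0.54,0,0],[0.5,-0.24,0.54,0,0],[0.5,-0.24,0.54,0,0],[0.5,-0.24,0.54,0,0],[0.5,-0.24,0.54,0,0]]'; python3 -c "
from h import *
s=manip.get_state();print(s['position'],s['ee_rot'],s['qpos'])"
```

```text
clock: 3.7
position: [0.6457, 0.6851, 0.2759]
ee_rot: [0.017, 0.181, 0.983, 0.027]
contact_force: [-0.3, 0.6, -0.8]
width: 0.0428
gripper_force: 0.0
[0.64565851 0.68507818 0.27591042] [0.01747703 0.18123549 0.98290545 0.02729708] [ 0.73929875  0.9341796   0.22156618  0.00548982  1.92121051 -0.46476733]
```

```bash
python3 -m creep '[[0.5,0.08,-0.18,-0.2,0],[0.5,0.08,-0.18,-0.2,0],[0.5,0.08,-0.18,-0.2,0],[0.5,0.08,-0.18,-0.2,0]]'; python3 -c "
from h import *
s=manip.get_state();print(s['position'],s['ee_rot'],s['qpos'])"
```

```text
clock: 4.1
position: [0.5697, 0.6088, 0.381]
ee_rot: [0.021, 0.181, 0.983, 0.032]
contact_force: [0.1, 0.0, 1.4]
width: 0.0426
gripper_force: 0.0
[0.56973081 0.60879623 0.38097583] [0.02136244 0.18112426 0.98269322 0.03242985] [ 0.73280855  0.66774593  0.5253166   0.0059444   1.87104578 -0.47147251]
```

```bash
python3 -m creep '[[0.5,-0.43,0.95,-0.2,0],[0.5,-0.43,0.95,-0.2,0],[0.5,-0.43,0.95,-0.2,0],[0.5,-0.43,0.95,-0.2,0],[0.5,-0.43,0.95,-0.2,0],[0.5,-0.43,0.95,-0.2,0],[0.5,-0.43,0.95,-0.2,0],[0.5,-0.43,0.95,-0.2,0]]'; python3 -c "
from h import *
s=manip.get_state();print(s['position'],s['ee_rot'],s['qpos'])"
```

```text
clock: 4.9
position: [0.644, 0.6735, 0.3229]
ee_rot: [0.03, 0.181, 0.982, 0.047]
contact_force: [0.4, -0.4, 0.6]
width: 0.0428
gripper_force: 0.0
[0.64401436 0.67351194 0.3228954 ] [0.03021209 0.18111485 0.98189457 0.04655851] [ 0.72977302  0.88407528  0.2208309   0.00980204  1.92598919 -0.47229673]
```

```bash
cat > st.py <<'E'
from h import *
s=manip.get_state();q=s['qpos'];print(np.round(s['position'],4),np.round(s['ee_rot'],4),np.round(q,3),'tilt',round(np.degrees(np.pi-q[1]-q[2]-q[4]),2),'t',s['clock'])
E
for i in 1 2; do python3 -m creep '[[0.5,-0.43,0.95,-0.1,0],[0.5,-0.43,0.95,-0.1,0]]' >/dev/null; python3 st.py; done
for i in 1 2; do python3 -m creep '[[0.5,-0.43,0.95,-0.1,0]]' >/dev/null; python3 st.py; done
```

```text
[0.6643 0.6912 0.3042] [0.0419 0.1809 0.9805 0.0642] [ 0.728  0.907  0.221  0.013  1.861 -0.473] tilt 8.77 t 5.1
[0.6826 0.707  0.2881] [0.0529 0.1805 0.9788 0.0809] [ 0.727  0.927  0.221  0.016  1.8   -0.474] tilt 11.06 t 5.3
[0.6935 0.7168 0.2834] [0.0617 0.1803 0.9771 0.0943] [ 0.726  0.935  0.222  0.019  1.76  -0.474] tilt 12.89 t 5.4
[0.7044 0.7267 0.2822] [0.0717 0.1799 0.975  0.1092] [ 0.725  0.939  0.222  0.022  1.719 -0.475] tilt 14.96 t 5.5
```

```bash
cat >> st.py <<'E'
from scipy.spatial.transform import Rotation as Ro
def rot(s): w,x,y,z=s['ee_rot']; return Ro.from_quat([x,y,z,w]).as_matrix()
R=rot(s); z=R[:,2]; print('z',z.round(4),'tilt',np.degrees(np.arccos(-z[2])).round(2),'az',np.degrees(np.arctan2(z[1],z[0])).round(2)); print(R.round(4).tolist())
E
for i in 1 2 3 4 5 6; do python3 -m creep '[[0.5,-0.43,0.95,-0.25,0]]' >/dev/null; done; python3 st.py
```

```text
[0.7451 0.761  0.3423] [0.131  0.1764 0.9553 0.1978] [ 0.718  0.904  0.221  0.039  1.539 -0.48 ] tilt 27.36 t 6.1
z [ 0.3201  0.3316 -0.8874] tilt 27.45 az 46.02
[[-0.9034, 0.2852, 0.3201], [0.3888, 0.8595, 0.3316], [-0.1805, 0.4241, -0.8874]]
```

```bash
cat > to.py <<'E'
# usage: to.py "x,y,z" ... : tool-frame normalised shifts from the present pose to world points
import sys
from h import *
from scipy.spatial.transform import Rotation as Ro
s=manip.get_state();w,x,y,z=s['ee_rot'];R=Ro.from_quat([x,y,z,w]).as_matrix()
for a in sys.argv[1:]:
    d=np.array(eval(a))-s['position'];print(a,(R.T@d/.5).round(3),'dist',np.linalg.norm(d).round(3))
E
python3 -m creep '[[0.5,-0.43,0.95,-0.25,0]]' >/dev/null; python3 st.py; python3 to.py .45,.56,.40 .47,.33,.40 .52,.12,.32
python3 - <<'E'
from h import *
from scipy.optimize import least_squares
ims={n:eyes.get_image(n) for n in('side','top')}
obs=[('side','h',(367.3,233.7)),('top','h',(312.6,197.8)),('side','p',(308.2,269.2)),('top','p',(313.5,266.9)),('top','s',(280.4,231.9)),('side','g',(362.5,293.4)),('top','g',(304.3,220.1))]
def W(k,v):
    x,y,a,p,dz=v; c,sn=np.cos(a),np.sin(a)
    if k=='g': L=np.zeros(3)
    else:
        S,Y,N={'h':(0,0,.036),'p':(-.016-p,.098,.034),'s':(-.016,.110,.009)}[k]
        L=np.array([.018+S*.866-N*.5,Y,.135+.0104+S*.5+N*.866])
    return np.array([x+c*L[0]-sn*L[1],y+sn*L[0]+c*L[1],L[2]+dz])
f=lambda v:np.concatenate([proj(ims[n],W(k,v))-u for n,k,u in obs])
r=least_squares(f,[.62,.21,.73,.11,0],loss='soft_l1',f_scale=2);print(r.x.round(4),np.degrees(r.x[2]));print(r.fun.reshape(-1,2).round(1))
E
```

```text
[0.7499 0.7648 0.3569] [0.1408 0.1756 0.9509 0.2122] [ 0.717  0.894  0.221  0.042  1.513 -0.48 ] tilt 29.41 t 6.2
z [ 0.3423  0.3542 -0.8703] tilt 29.51 az 45.98
[[-0.8987, 0.2743, 0.3423], [0.3938, 0.8482, 0.3542], [-0.1932, 0.4531, -0.8703]]
.45,.56,.40 [ 0.361 -0.473 -0.425] dist 0.366
.47,.33,.40 [ 0.144 -0.852 -0.575] dist 0.519
.52,.12,.32 [-0.08  -1.253 -0.55 ] dist 0.686
[ 0.6263  0.2049  0.7623  0.1221 -0.0108] 43.67383346670905
[[-0.2 -0.3]
 [-2.5  1.3]
 [-1.5 -1.6]
 [ 1.5 -0.5]
 [-2.5  0.9]
 [ 3.   3.9]
 [ 7.3 -2.4]]
```

```bash
python3 -m creep '[[0.5,0.36,-0.47,-0.42,0],[0.5,0.36,-0.47,-0.42,0],[0.5,0.36,-0.47,-0.42,0],[0.5,0.36,-0.47,-0.42,0],[0.5,0.36,-0.47,-0.42,0],[0.5,0.36,-0.47,-0.42,0],[0.5,0.36,-0.47,-0.42,0],[0.5,0.14,-0.85,-0.57,0],[0.5,0.14,-0.85,-0.57,0],[0.5,0.14,-0.85,-0.57,0]]' >/dev/null; python3 st.py;  python3 to.py .47,.33,.40 .52,.12,.32
```

```text
[0.4721 0.4263 0.3981] [0.1404 0.1746 0.9514 0.2115] [ 0.559  0.061  1.513  0.136  1.07  -0.684] tilt 28.46 t 7.3
z [ 0.3411  0.3533 -0.8711] tilt 29.41 az 46.01
[[-0.8996, 0.2728, 0.3411], [0.3916, 0.8496, 0.3533], [-0.1934, 0.4514, -0.8711]]
.47,.33,.40 [-0.072 -0.163 -0.073] dist 0.096
.52,.12,.32 [-0.296 -0.565 -0.048] dist 0.32
```

```bash
python3 -m creep '[[0.5,-0.07,-0.16,-0.07,0],[0.5,-0.07,-0.16,-0.07,0.03],[0.5,-0.29,-0.56,-0.05,0.07],[0.5,-0.29,-0.56,-0.05,0.07],[0.5,-0.29,-0.56,-0.05,0.07],[0.5,-0.29,-0.56,-0.05,0.07],[0.5,-0.29,-0.56,-0.05,0.07],[0.5,-0.29,-0.56,-0.05,0.07],[0.5,-0.29,-0.56,-0.05,0.07]]' >/dev/null; python3 st.py
python3 - <<'E'
from h import *
import pickle
D=[]
im=eyes.get_image('wrist'); cv2.imwrite('pics/w1.png',im['frame'][:,:,::-1])
o={}
for l in ['handle','pointer_tab','mark_line','slide_line','bar_edge']:
    r=eyes.place_of('wrist',l)
    if r: o[l]=r[0]['centre'];print(l,np.round(r[0]['centre'],1),round(r[0]['confidence'],2))
pickle.dump((im,o),open('w1.pkl','wb'))
E
```

```text
[0.5184 0.1238 0.3211] [0.0906 0.3798 0.8896 0.2369] [-0.174 -0.014  1.778  0.469  1.119 -1.091] tilt 14.84 t 8.2
z [ 0.3411  0.3526 -0.8714] tilt 29.38 az 45.95
[[-0.6951, 0.6328, 0.3411], [0.7187, 0.5993, 0.3526], [0.0187, 0.4903, -0.8714]]
pointer_tab [195.1 124.9] 0.97
mark_line [254.   55.1] 0.95
slide_line [352.  105.5] 0.64
bar_edge [514.3 213.2] 0.58
```

View pics/w1.png

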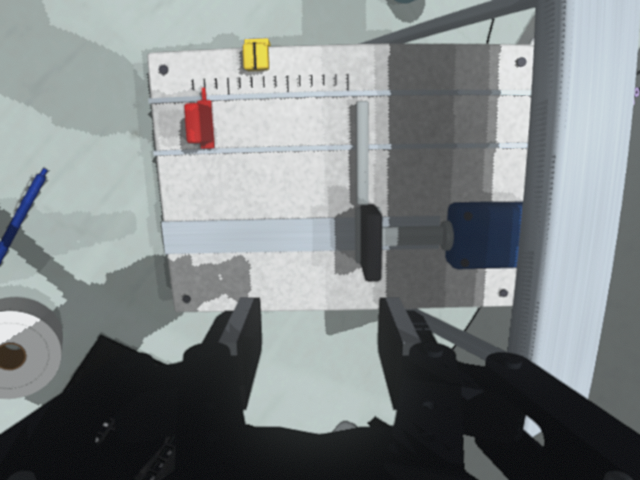

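The wrist view is nearly square to the deck, with upslope to the right. It shows the tab at (200,124), the marker line at (256,55), the handle at (371,243) and the slide finger at (363,102–205).

```bash
cat > fit.py <<'E'
from h import *
import pickle,sys
from scipy.optimize import least_squares
def L(k,p,m):
    S,Y,N={'handle':(0,0,.036),'pointer_tab':(-.016-p,.098,.034),'slide_line':(-.016,.110,.009),'mark_line':(-.016-m,.150,.014)}[k]
    return np.array([.018+S*.866-N*.5,Y,.135+.0104+S*.5+N*.866])
def W(l,v):
    c,s=np.cos(v[2]),np.sin(v[2]); return np.array([v[0]+c*l[0]-s*l[1],v[1]+s*l[0]+c*l[1],l[2]+v[3]])
def run(files):
    D=[pickle.load(open(f,'rb')) for f in files]
    obs=[(im,k,u) for im,o in D for k,u in o.items() if k in('handle','pointer_tab','slide_line','mark_line')]
    f=lambda v:np.concatenate([(proj(im,W(L(k,v[4],v[5]),v))-u)/1.5 for im,k,u in obs]+[[v[3]/.003]])
    r=least_squares(f,[.626,.205,.762,0,.12,.08],loss='soft_l1');print(r.x.round(4),'yaw',np.degrees(r.x[2]).round(2))
    for (im,k,u),e in zip(obs,r.fun[:-1].reshape(-1,2)*1.5): print(k,e.round(1))
    rays={}
    for im,k,u in obs: rays.setdefault(k,[]).append(ray(im,u))
    for k in rays:
        if len(rays[k])>1: X,e=tri(rays[k]);print('tri',k,X.round(4),np.round(e,4),'fit',W(L(k,*r.x[4:6]),r.x).round(4))
    pickle.dump(r.x,open('v.pkl','wb')); return r.x
if __name__=='__main__': run(sys.argv[1:])
E
python3 fit.py w1.pkl
cat > gp.py <<'E'
# TCP in gauge slope coords (s rel. handle home, y, n off deck); args: targets "s,y,n" -> normalised tool shifts; also spin wanted
import sys,pickle
from fit import *
from scipy.spatial.transform import Rotation as Ro
v=pickle.load(open('v.pkl','rb'));a=v[2];c3,s3=np.cos(np.pi/6),.5
G=np.array([[np.cos(a),-np.sin(a),0],[np.sin(a),np.cos(a),0],[0,0,1]])@np.array([[c3,0,-s3],[0,1,0],[s3,0,c3]])
O=W(np.array([.018,0,.1454]),v)
st=manip.get_state();w,x,y,z=st['ee_rot'];R=Ro.from_quat([x,y,z,w]).as_matrix()
g=G.T@(st['position']-O);print('TCP s,y,n mm',(g*1000).round(1),'t',round(st['clock'],2),'F slope',(G.T@st['contact_force']).round(1),'w',round(st['width'],4),'gf',round(st['gripper_force'],1))
Rg=G.T@R; print('tool y',Rg[:,1].round(3),'z',Rg[:,2].round(3),'spin',(np.arctan2(-Rg[0,0],Rg[0,1])/(2*np.pi)).round(4))
for t in sys.argv[1:]: print(t,(Rg.T@(np.array(eval(t))/1000-g)/.5).round(4))
E
python3 gp.py -170,98,110 -170,98,80
```

```text
[ 6.254e-01  2.025e-01  7.887e-01 -4.000e-04  1.193e-01  7.510e-02] yaw 45.19
pointer_tab [0.  0.2]
mark_line [-0.  -0.4]
slide_line [0.  0.2]
TCP s,y,n mm [-40.3  21.8 227. ] t 8.5 F slope [-0.3  0.2 -0.2] w 0.0425 gf 0.0
tool y [ 1.    -0.022 -0.011] z [-0.011  0.007 -1.   ] spin -0.0036
-170,98,110 [ 0.1449 -0.2603  0.2377]
-170,98,80 [ 0.1445 -0.2597  0.2977]
```

```bash
python3 -m creep '[[0,0.14,-0.26,0.1,-0.004],[0,0.14,-0.26,0.1,-0.004],[0,0.14,-0.26,0.1,-0.004],[0,0.14,-0.26,0.1,-0.004],[0,0.14,-0.26,0.1,-0.004],[0,0.14,-0.26,0.1,-0.004]]' >/dev/null
python3 - <<'E'
from h import *
import pickle
im=eyes.get_image('wrist'); cv2.imwrite('pics/w2.png',im['frame'][:,:,::-1])
o={}
for l in ['handle','pointer_tab','mark_line','slide_line']:
    r=eyes.place_of('wrist',l)
    if r: o[l]=r[0]['centre'];print(l,np.round(r[0]['centre'],1),round(r[0]['confidence'],2))
pickle.dump((im,o),open('w2.pkl','wb'))
E
python3 fit.py w1.pkl w2.pkl; python3 gp.py -172,98,75 -172,98,36
```

```text
handle [537.7 353.3] 0.79
pointer_tab [364.9 220.1] 0.77
mark_line [428.1 146.7] 0.95
slide_line [520.9 204.7] 0.94
[ 0.6271  0.2045  0.7691 -0.0088  0.1219  0.0772] yaw 44.06
pointer_tab [-0.2 -2.7]
mark_line [ 0.2 -0. ]
slide_line [-0.8  0.8]
handle [-0.1 -0.3]
pointer_tab [0.1 2.2]
mark_line [-0.1  0.1]
slide_line [ 1.6 -0.3]
tri pointer_tab [0.4754 0.1933 0.0934] [0.0015 0.0015] fit [0.4738 0.1926 0.0971]
tri mark_line [0.4725 0.2636 0.1025] [0.0001 0.0001] fit [0.4727 0.2638 0.1021]
tri slide_line [0.5514 0.2845 0.1344] [0.0008 0.0008] fit [0.5503 0.2833 0.1364]
TCP s,y,n mm [-168.2   88.5  188.6] t 9.35 F slope [-0.1 -0.5 -0.3] w -0.0 gf 0.0
tool y [ 1.     0.019 -0.01 ] z [-0.01   0.015 -1.   ] spin 0.003
-172,98,75 [ 0.0157 -0.005   0.2276]
-172,98,36 [ 0.0146 -0.0042  0.3056]
```

View pics/w2.png

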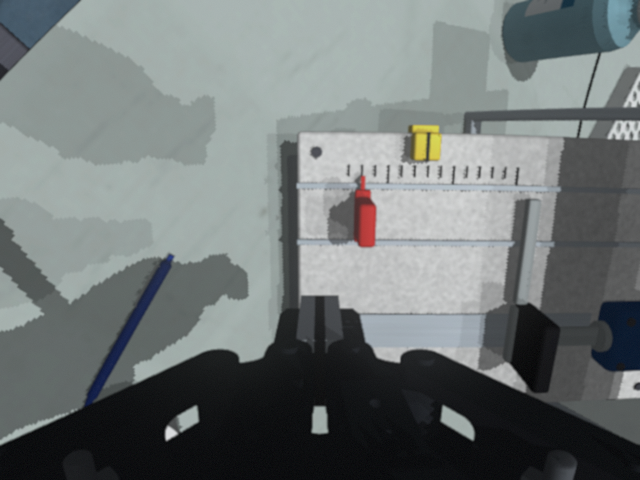

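```bash
sed -i 's#v\[3\]/.003#(v[3]+.0104)/.003#' fit.py; python3 fit.py w1.pkl w2.pkl; python3 gp.py -172,98,75 -172,98,38
```

```text
[ 0.6274  0.2048  0.7685 -0.0094  0.1221  0.0773] yaw 44.03
pointer_tab [ 0.1 -2.6]
mark_line [0.4 0.2]
slide_line [-0.7  0.9]
handle [-0.5 -0.7]
pointer_tab [-0.1  2. ]
mark_line [-0.3  0.1]
slide_line [ 1.3 -0.4]
tri pointer_tab [0.4754 0.1933 0.0934] [0.0015 0.0015] fit [0.4741 0.1928 0.0964]
tri mark_line [0.4725 0.2636 0.1025] [0.0001 0.0001] fit [0.473  0.2641 0.1015]
tri slide_line [0.5514 0.2845 0.1344] [0.0008 0.0008] fit [0.5507 0.2836 0.1358]
TCP s,y,n mm [-168.3   88.4  189.4] t 9.35 F slope [-0.1 -0.5 -0.3] w -0.0 gf 0.0
tool y [ 1.     0.019 -0.01 ] z [-0.01   0.015 -1.   ] spin 0.003
-172,98,75 [ 0.0158 -0.0047  0.2292]
-172,98,38 [ 0.0146 -0.0039  0.3032]
```

```bash
python3 -m creep '[[0,0.015,-0.005,0.1,0.003],[0,0.015,-0.005,0.2,0.003],[0,0.015,-0.004,0.28,0.003],[0,0.015,-0.004,0.302,0.003],[0,0.015,-0.004,0.302,0.003]]'; python3 gp.py -160,98,38 -75,98,38 -38,98,38
```

```text
clock: 9.85
position: [0.4494, 0.172, 0.0805]
ee_rot: [0.089, 0.376, 0.892, 0.236]
contact_force: [-0.0, -0.1, -0.5]
width: 0.0
gripper_force: 0.0
TCP s,y,n mm [-174.   100.1   36.3] t 9.85 F slope [-0.3 -0.1 -0.4] w 0.0 gf 0.0
tool y [ 1.    -0.001 -0.014] z [-0.014  0.02  -1.   ] spin -0.0003
-160,98,38 [-0.0041  0.0279 -0.0038]
-75,98,38 [-0.0038  0.1978 -0.0062]
-38,98,38 [-0.0037  0.2718 -0.0072]
```

Now push the pointer up, at moderate speed, then check.

```bash
python3 -m creep '[[0,-0.004,0.03,-0.003,0],[0,-0.004,0.06,-0.004,0],[0,-0.004,0.09,-0.005,0],[0,-0.004,0.12,-0.005,0],[0,-0.004,0.15,-0.006,0],[0,-0.004,0.18,-0.006,0],[0,-0.004,0.21,-0.006,0],[0,-0.004,0.235,-0.007,0],[0,-0.004,0.245,-0.007,0],[0,-0.004,0.245,-0.007,0]]'; python3 gp.py -38,98,38
python3 - <<'E'
from h import *
im=eyes.get_image('wrist'); cv2.imwrite('pics/w3.png',im['frame'][:,:,::-1])
E
```

```text
clock: 10.85
position: [0.5266, 0.2428, 0.1464]
ee_rot: [0.092, 0.376, 0.891, 0.237]
contact_force: [-0.0, 0.3, -0.4]
width: -0.0003
gripper_force: 0.2
TCP s,y,n mm [-50.3  97.4  41. ] t 10.85 F slope [-0.   0.2 -0.4] w -0.0003 gf 0.2
tool y [ 1.    0.   -0.01] z [-0.01   0.016 -1.   ] spin -0.0
-38,98,38 [0.0012 0.0247 0.0058]
```

View pics/w3.png

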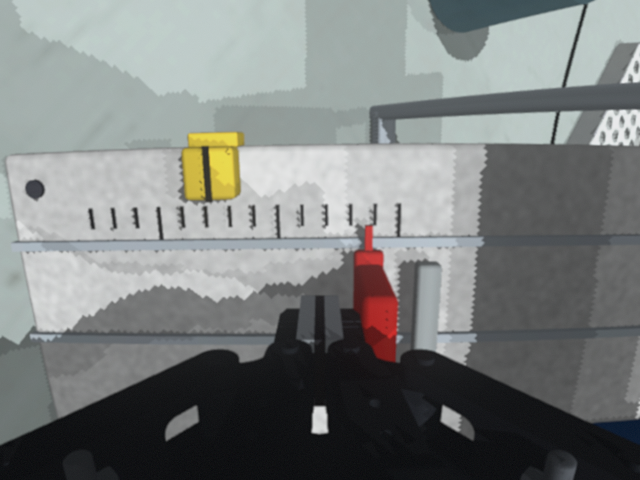

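The needle is at (369,237) and the zero tick at (398,220). Ticks are 24 px per 10 mm, so about 12 mm remains.

```bash
python3 -m creep '[[0,0.001,0.006,0.003,0],[0,0.001,0.012,0.004,0],[0,0.001,0.016,0.005,0],[0,0.001,0.02,0.005,0],[0,0.001,0.023,0.005,0],[0,0.001,0.025,0.005,0]]'; python3 gp.py
python3 -m creep '[[0,0,0.002,0,0],[0,0,0.004,0,0],[0,0,0.004,0,0]]'; python3 gp.py
python3 - <<'E'
from h import *
im=eyes.get_image('wrist'); cv2.imwrite('pics/w4.png',im['frame'][:,:,::-1])
E
```

```text
clock: 11.5
position: [0.5349, 0.2515, 0.1493]
ee_rot: [0.091, 0.376, 0.891, 0.236]
contact_force: [-1.7, -3.2, 0.2]
width: 0.0001
gripper_force: 1.7
TCP s,y,n mm [-38.4  97.9  37.6] t 11.5 F slope [-2.9 -1.1  1.9] w 0.0001 gf 1.7
tool y [ 1.    -0.001 -0.011] z [-0.011  0.017 -1.   ] spin -0.0002
clock: 11.8
position: [0.5357, 0.2523, 0.15]
ee_rot: [0.091, 0.376, 0.891, 0.236]
contact_force: [-4.3, -4.8, 0.2]
width: -0.0003
gripper_force: 2.5
TCP s,y,n mm [-37.1  97.9  37.5] t 11.8 F slope [-5.5 -0.5  3.4] w -0.0003 gf 2.5
tool y [ 1.    -0.    -0.012] z [-0.012  0.017 -1.   ] spin -0.0001
```

View pics/w4.png

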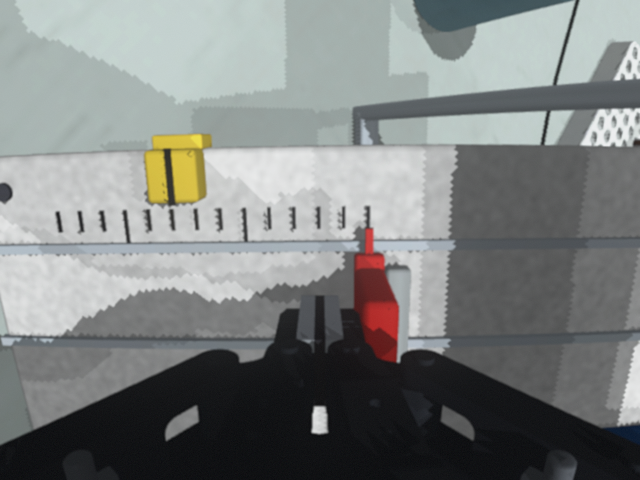

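The needle is now level with the zero tick at (369,235) and the tab touches the slide's finger. I'll press once more to confirm it is at the stop, then back off.

```bash
python3 -m creep '[[0,0,0.004,0,0],[0,0,0.006,0,0],[0,0,0.006,0,0]]'; python3 gp.py -50,97,40 -50,97,125 -4,0,110 0,0,60 0,0,38
```

```text
clock: 12.15
position: [0.5358, 0.2527, 0.15]
ee_rot: [0.09, 0.376, 0.892, 0.234]
contact_force: [-8.2, -14.1, 1.5]
width: -0.0002
gripper_force: 6.1
TCP s,y,n mm [-36.8  98.1  37.4] t 12.15 F slope [-12.9  -4.5   9.1] w -0.0002 gf 6.1
tool y [ 1.     0.001 -0.017] z [-0.017  0.017 -1.   ] spin 0.0001
-50,97,40 [-0.0021 -0.0264 -0.0048]
-50,97,125 [ 0.0008 -0.0292 -0.1748]
-4,0,110 [-0.1937  0.0631 -0.1496]
0,0,60 [-0.1954  0.0727 -0.0498]
0,0,38 [-0.1962  0.0735 -0.0058]
```

```bash
python3 -m creep '[[0,-0.002,-0.03,-0.005,0],[0.55,0,-0.03,-0.09,0],[0.55,-0.08,-0.03,-0.09,0],[0.55,-0.16,-0.03,-0.088,0],[0.55,-0.196,-0.02,-0.086,0],[0.55,-0.196,0.01,-0.086,0],[0.55,-0.196,0.01,-0.086,0]]'; python3 gp.py  0,0,75 0,0,40
python3 - <<'E'
from h import *
im=eyes.get_image('wrist'); cv2.imwrite('pics/w5.png',im['frame'][:,:,::-1])
for l in ['handle','slide_line','pointer_tab']:
    r=eyes.place_of('wrist',l); print(l,r and (r[0]['centre'],r[0]['confidence']))
E
```

```text
clock: 12.85
position: [0.5982, 0.1724, 0.192]
ee_rot: [0.094, 0.376, 0.891, 0.238]
contact_force: [1.4, 0.5, 0.2]
width: 0.0469
gripper_force: 0.0
TCP s,y,n mm [-25.3  -3.   79.3] t 12.85 F slope [ 1.3 -0.7 -0.5] w 0.0469 gf 0.0
tool y [ 1.    -0.001 -0.007] z [-0.007  0.014 -1.   ] spin -0.0001
0,0,75 [0.0058 0.0506 0.0082]
0,0,40 [0.0049 0.0511 0.0782]
handle ([378.9, 283.2], 0.8)
slide_line []
pointer_tab ([340.2, 45.0], 0.78)
```

View pics/w5.png

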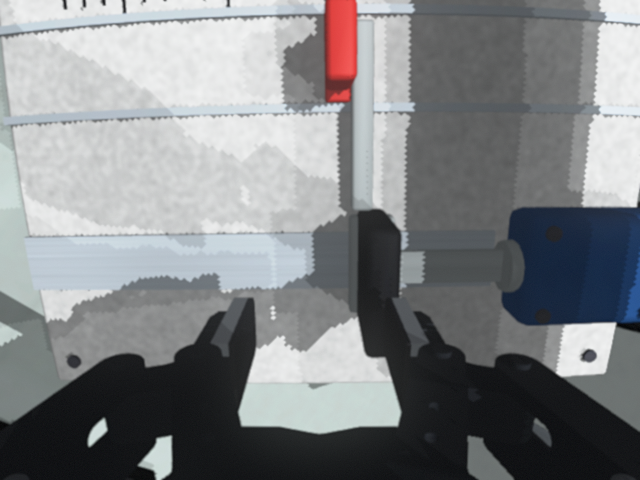

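The handle plate spans cols 358–400 and rows 208–355. The fingertips are above its top, so I move 25 mm up the slope, descend over the plate and then close.

```bash
python3 -m creep '[[0.55,0.005,0.03,0.003,0],[0.55,0.005,0.051,0.005,0],[0.55,0.005,0.051,0.03,0],[0.55,0.005,0.051,0.06,0],[0.55,0.005,0.051,0.078,0],[0.55,0.005,0.051,0.078,0]]'; python3 gp.py
python3 - <<'E'
from h import *
im=eyes.get_image('wrist'); cv2.imwrite('pics/w6.png',im['frame'][:,:,::-1])
E
```

```text
clock: 13.65
position: [0.6212, 0.2037, 0.1657]
ee_rot: [0.089, 0.376, 0.892, 0.235]
contact_force: [-0.1, 0.6, -0.2]
width: 0.0466
gripper_force: 0.0
TCP s,y,n mm [-5.2  3.5 37.4] t 13.65 F slope [ 0.1  0.5 -0.4] w 0.0466 gf 0.0
tool y [ 1.    -0.002 -0.015] z [-0.015  0.02  -1.   ] spin -0.0004
```

View pics/w6.png

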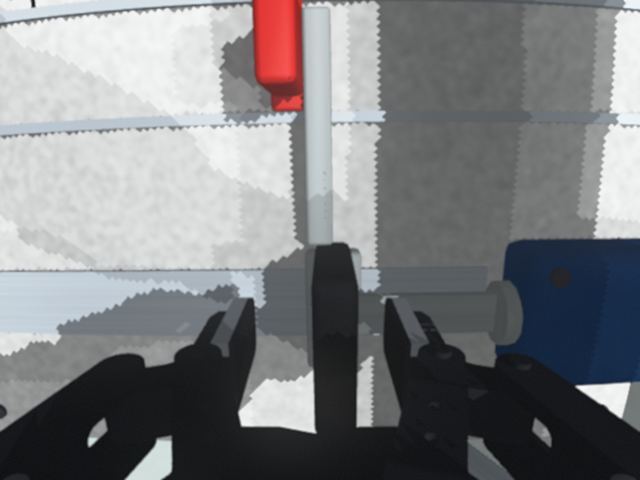

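The plate (cols 313–357) sits between the fingers, about 5 mm upslope of their middle. I'll centre on it and close.

```bash
python3 -m creep '[[0.55,0,0.01,-0.005,0],[0.3,0,0.01,-0.005,0],[0,0,0.01,-0.005,0],[0,0,0.01,-0.005,0],[0,0,0.01,-0.005,0],[0,0,0.01,-0.005,0]]' 50; python3 gp.py
```

```text
clock: 14.3
position: [0.6236, 0.2039, 0.1731]
ee_rot: [0.092, 0.375, 0.892, 0.235]
contact_force: [-5.6, -7.3, 1.8]
width: 0.0132
gripper_force: 48.9
TCP s,y,n mm [-0.   2.  42.8] t 14.3 F slope [-7.  -1.3  6.1] w 0.0132 gf 48.9
tool y [ 1.     0.002 -0.014] z [-0.015  0.016 -1.   ] spin 0.0003
```

Run:
```python
import pickle
from fit import *
from scipy.spatial.transform import Rotation as Ro
v=pickle.load(open('v.pkl','rb'));a=v[2];c3,s3=np.cos(np.pi/6),.5
G=np.array([[np.cos(a),-np.sin(a),0],[np.sin(a),np.cos(a),0],[0,0,1]])@np.array([[c3,0,-s3],[0,1,0],[s3,0,c3]])
O=W(np.array([.018,0,.1454]),v)
im1=pickle.load(open('w1.pkl','rb'))[0];im2=pickle.load(open('w2.pkl','rb'))[0]
def tool(p,q): return Ro.from_quat([q[1],q[2],q[3],q[0]]).as_matrix(),np.array(p)
# cam in tool from w1
Rt,pt=tool([.5184,.1238,.3211],[.0906,.3798,.8896,.2369])
Rc=Rt.T@np.array(im1['R']).T; tc=Rt.T@(-np.array(im1['R']).T@np.array(im1['t'])-pt); print(tc.round(4),Rc.round(3).tolist())
R4,p4=tool([.5357,.2523,.15],[.091,.376,.891,.236]); R=(R4@Rc).T; im4=dict(im1,R=R,t=-R@(p4+R4@tc))
def hit(im,uv,n):
    c,d=ray(im,uv); c=G.T@(c-O); d=G.T@d; return 1000*(c+d*(n-c[2])/d[2])
for nm,im,mk,ts in [('w1',im1,(256,54),[(348,82),(288,84),(229,86)]),('w2',im2,(427.5,146),[(517,176),(453,174),(388,172)]),('w4',im4,(168.5,177),[(367,217),(245,224),(127,226)])]:
    M=hit(im,mk,.014);T=[hit(im,t,0) for t in ts]
    print(nm,'mark',M.round(1),'ticks',np.round(T,1).tolist(),'m',round(T[0][0]-M[0],1), 'm from t50/100', round(50+T[1][0]-M[0],1),round(100+T[2][0]-M[0],1))
for i in (.006,.01,.02): print('needle w4',hit(im4,(369,237),i).round(1))
```

```text
[ 0.0665 -0.0011 -0.1278] [[0.001, -0.965, -0.261], [1.0, 0.001, 0.001], [-0.001, -0.261, 0.965]]
w1 mark [-92. 151.  14.] ticks [[-18.3, 130.4, 0.0], [-68.2, 129.3, 0.0], [-117.7, 128.6, 0.0]] m 73.7 m from t50/100 73.8 74.3
w2 mark [-93.5 150.5  14. ] ticks [[-18.6, 130.5, 0.0], [-68.9, 130.3, 0.0], [-118.7, 130.3, 0.0]] m 74.9 m from t50/100 74.6 74.9
w4 mark [-93.7 150.   14. ] ticks [[-19.3, 132.6, 0.0], [-68.7, 129.7, 0.0], [-118.4, 128.9, 0.0]] m 74.5 m from t50/100 75.0 75.3
needle w4 [-18.9 125.7   6. ]
needle w4 [-19.3 126.7  10. ]
needle w4 [-20.4 128.9  20. ]
```

```bash
python3 gp.py -70,2,42.8; python3 -m creep '[[0,0,-0.012,0,0],[0,0,-0.03,0,0],[0,0,-0.05,0,0],[0,0,-0.07,0,0],[0,0,-0.09,0,0],[0,0,-0.105,0,0],[0,0,-0.118,0,0],[0,0,-0.127,0,0],[0,0,-0.132,0,0],[0,0,-0.132,0,0]]'; python3 gp.py -74.2,2,42.8
```

```text
TCP s,y,n mm [-0.   2.  42.8] t 14.3 F slope [-7.  -1.3  6.1] w 0.0132 gf 48.9
tool y [ 1.     0.002 -0.014] z [-0.015  0.016 -1.   ] spin 0.0003
-70,2,42.8 [ 0.0002 -0.14    0.0021]
clock: 15.3
position: [0.5864, 0.1667, 0.1429]
ee_rot: [0.094, 0.376, 0.89, 0.239]
contact_force: [9.8, 9.9, -3.2]
width: 0.0129
gripper_force: 48.9
TCP s,y,n mm [-60.6   1.2  43. ] t 15.3 F slope [10.4  0.3 -9.8] w 0.0129 gf 48.9
tool y [ 1.    -0.001 -0.005] z [-0.005  0.014 -1.   ] spin -0.0002
-74.2,2,42.8 [ 0.0016 -0.0271  0.0005]
```

```bash
python3 -m creep '[[0,0.001,-0.01,0,0],[0,0.001,-0.018,0,0],[0,0.001,-0.022,0,0],[0,0.001,-0.022,0,0],[0,0.001,-0.022,0,0]]'; python3 gp.py -74.3,2,42.8
python3 - <<'E'
from h import *
import pickle
im=eyes.get_image('wrist');cv2.imwrite('pics/w7.png',im['frame'][:,:,::-1]);pickle.dump(im,open('w7.pkl','wb'))
E
```

```text
clock: 15.8
position: [0.58, 0.1604, 0.1377]
ee_rot: [0.094, 0.376, 0.89, 0.239]
contact_force: [10.8, 10.8, -6.0]
width: 0.0132
gripper_force: 49.3
TCP s,y,n mm [-71.   1.  43.] t 15.8 F slope [ 10.3   0.3 -12.8] w 0.0132 gf 49.3
tool y [ 1.    -0.001 -0.005] z [-0.005  0.013 -1.   ] spin -0.0002
-74.3,2,42.8 [ 0.0019 -0.0065  0.0004]
```

View pics/w7.png

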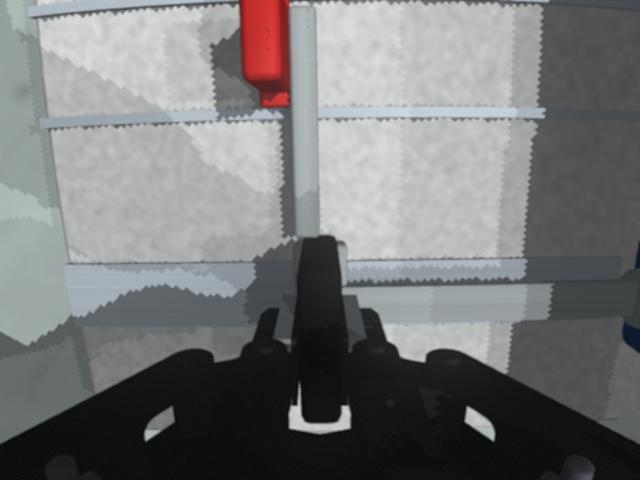

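The tab rides against the slide's finger at (275,100) and the plate is firmly in the jaws. About 3 mm to go, then hold.

```bash
python3 -m creep '[[0,0.001,-0.003,0,0],[0,0.001,-0.006,0,0],[0,0.001,-0.0068,0,0],[0,0.001,-0.0068,0,0],[0,0.001,-0.0068,0,0]]'>/dev/null; python3 gp.py -74.4,2,42.8
```

```text
TCP s,y,n mm [-73.9   1.   43. ] t 16.35 F slope [ 12.   -0.9 -14.6] w 0.0131 gf 49.0
tool y [ 1.    -0.001 -0.004] z [-0.004  0.012 -1.   ] spin -0.0002
-74.4,2,42.8 [ 0.002  -0.0011  0.0004]
```

```bash
python3 -m creep '[[0,0,-0.001,0,0],[0,0,-0.001,0,0],[0,0,-0.001,0,0],[0,0,-0.001,0,0],[0,0,-0.001,0,0],[0,0,-0.001,0,0],[0,0,-0.001,0,0],[0,0,-0.001,0,0],[0,0,-0.001,0,0],[0,0,-0.001,0,0]]'>/dev/null; python3 gp.py; python3 -m creep '[[0,0,0,0,0],[0,0,0,0,0],[0,0,0,0,0]]'>/dev/null; python3 gp.py 0,2,42.8
```

```text
TCP s,y,n mm [-74.3   1.   43. ] t 17.35 F slope [ 13.2  -1.1 -14.6] w 0.0132 gf 49.0
tool y [ 1.    -0.001 -0.004] z [-0.004  0.012 -1.   ] spin -0.0002
TCP s,y,n mm [-74.3   1.   43. ] t 17.65 F slope [ 12.6  -1.1 -15.5] w 0.0131 gf 49.0
tool y [ 1.    -0.001 -0.004] z [-0.004  0.012 -1.   ] spin -0.0002
0,2,42.8 [ 2.200e-03  1.486e-01 -1.000e-04]
```

```bash
python3 -m creep '[[0,0,0.006,0,0],[0,0,0.016,0,0],[0,0,0.028,0,0],[0,0,0.04,0,0],[0,0,0.052,0,0],[0,0,0.064,0,0],[0,0,0.076,0,0],[0,0,0.088,0,0],[0,0,0.1,0,0],[0,0,0.11,0,0]]'>/dev/null; python3 gp.py; python3 -m creep '[[0,0,0.01,0,0],[0,0,0.018,0,0],[0,0,0.025,0,0],[0,0,0.03,0,0],[0,0,0.034,0,0],[0,0,0.036,0,0],[0,0,0.036,0,0]]'>/dev/null; python3 gp.py 0,2,42.8
```

```text
TCP s,y,n mm [-21.6   1.8  42.9] t 18.65 F slope [ 3.3 -1.3 -2.3] w 0.013 gf 50.7
tool y [ 1.     0.    -0.008] z [-0.008  0.013 -1.   ] spin 0.0001
TCP s,y,n mm [-5.2  2.  42.9] t 19.35 F slope [ 1.7 -4.7  5.1] w 0.0131 gf 51.9
tool y [ 1.   -0.   -0.01] z [-0.01   0.014 -1.   ] spin -0.0001
0,2,42.8 [-0.0001  0.0104  0.    ]
```

```bash
python3 -m creep '[[0,0,0.004,0,0],[0,0,0.008,0,0],[0,0,0.012,0,0],[0,0,0.014,0,0],[0,0,0.014,0,0],[0,0,0.014,0,0]]'>/dev/null; python3 gp.py 0,2,42.8
```

```text
TCP s,y,n mm [-0.1  2.1 42.8] t 19.95 F slope [-2.6 -5.9  8.8] w 0.0128 gf 52.6
tool y [ 1.     0.    -0.013] z [-0.013  0.014 -1.   ] spin 0.0
0,2,42.8 [-0.0002  0.0002  0.0001]
```

```bash
python3 -m creep '[[0.5,0,0,0,0],[0.5,0,0,0,0],[0.5,0,0,0,0],[0.5,0,0,-0.04,0],[0.5,0,0,-0.08,0],[0.5,0,-0.05,-0.08,0],[0.5,0,-0.15,-0.12,0],[0.5,0,-0.2,-0.2,0],[0.5,0,-0.2,-0.28,0],[0.5,0,-0.2,-0.28,0]]'>/dev/null; python3 gp.py
python3 - <<'E'
from h import *
import pickle
im=eyes.get_image('wrist');cv2.imwrite('pics/w8.png',im['frame'][:,:,::-1]);pickle.dump((im,{}),open('w8.pkl','wb'))
E
```

```text
TCP s,y,n mm [-96.2  -0.  186.8] t 20.95 F slope [ 0.6 -0.4  0. ] w 0.0424 gf 0.0
tool y [ 1.    -0.001 -0.008] z [-0.008  0.012 -1.   ] spin -0.0002
```

View pics/w8.png

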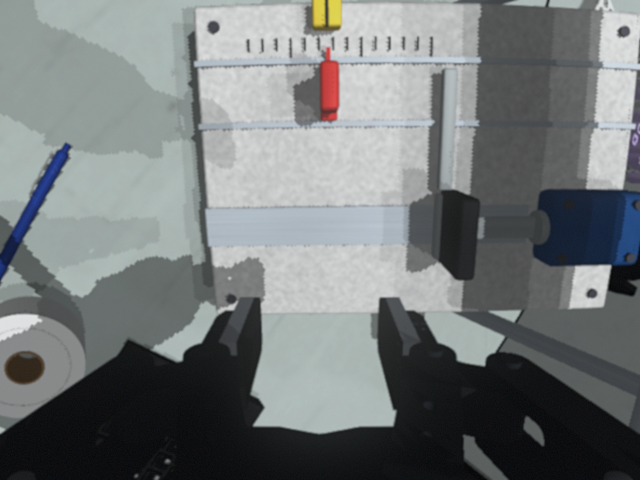

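The pointer stays at the marker: needle at (328,55), mark line at (327,13), and the slide is home. I'll check the offset numerically.

Run:
```python
import pickle
from fit import *
im=pickle.load(open('w8.pkl','rb'))[0];f=im['frame'].astype(int)
def redc(r):
    w=np.clip(f[r,300:360,0]-f[r,300:360,1]-40,0,None);return (w*np.arange(300,360)).sum()/max(w.sum(),1),w.sum()
print('needle',[(r,np.round(redc(r),2).tolist()) for r in range(46,62,2)])
for r in range(2,28,3):
    y=f[r,316:340,0]; b=np.clip(150-y,0,None); print('mark',r,round((b*np.arange(316,340)).sum()/max(b.sum(),1),2),y.tolist())
v=pickle.load(open('v.pkl','rb'));a=v[2];c3,s3=np.cos(np.pi/6),.5
G=np.array([[np.cos(a),-np.sin(a),0],[np.sin(a),np.cos(a),0],[0,0,1]])@np.array([[c3,0,-s3],[0,1,0],[s3,0,c3]]);O=W(np.array([.018,0,.1454]),v)
def hit(uv,n):
    c,d=ray(im,uv); c=G.T@(c-O); d=G.T@d; return (1000*(c+d*(n-c[2])/d[2])).round(2)
for u in (326.5,327,327.5,328,328.5): print(u,hit((u,14),.014),hit((u,53),.008))
print('handle',hit((459,225),.054))
```

```text
needle [(46, [0.0, 0.0]), (48, [327.75, 263.0]), (50, [327.74, 297.0]), (52, [327.66, 307.0]), (54, [327.66, 315.0]), (56, [327.68, 323.0]), (58, [327.64, 317.0]), (60, [327.57, 278.0])]
mark 2 326.09 [222, 221, 221, 221, 221, 222, 222, 217, 181, 115, 63, 100, 172, 215, 224, 222, 221, 222, 222, 221, 221, 222, 222, 222]
mark 5 326.07 [221, 221, 222, 222, 221, 221, 222, 216, 180, 112, 62, 100, 171, 215, 224, 222, 222, 221, 221, 221, 221, 222, 222, 222]
mark 8 326.18 [222, 221, 221, 221, 222, 222, 223, 219, 184, 117, 61, 84, 150, 200, 220, 223, 222, 221, 221, 221, 221, 222, 222, 222]
mark 11 326.23 [222, 222, 222, 221, 221, 223, 224, 220, 186, 119, 63, 84, 146, 198, 221, 223, 221, 221, 221, 222, 222, 222, 221, 222]
mark 14 326.24 [223, 222, 222, 221, 221, 217, 210, 209, 182, 119, 63, 83, 145, 197, 221, 223, 222, 221, 221, 222, 222, 222, 222, 221]
mark 17 326.23 [223, 222, 221, 221, 222, 221, 222, 215, 183, 117, 60, 82, 145, 198, 220, 223, 222, 221, 222, 222, 222, 221, 222, 222]
mark 20 326.35 [223, 221, 222, 222, 222, 217, 207, 202, 183, 131, 73, 83, 145, 196, 221, 223, 222, 221, 222, 222, 222, 222, 221, 222]
mark 23 326.38 [217, 218, 217, 217, 216, 209, 201, 197, 178, 130, 75, 81, 142, 192, 216, 220, 220, 219, 218, 218, 218, 219, 218, 219]
mark 26 327.77 [145, 145, 144, 143, 143, 140, 131, 112, 96, 78, 64, 71, 97, 123, 134, 137, 134, 134, 135, 134, 132, 130, 126, 132]
326.5 [-93.36 147.64  14.  ] [-93.23 123.66   8.  ]
327 [-93.02 147.64  14.  ] [-92.89 123.66   8.  ]
327.5 [-92.69 147.64  14.  ] [-92.54 123.66   8.  ]
328 [-92.36 147.64  14.  ] [-92.2  123.66   8.  ]
328.5 [-92.02 147.64  14.  ] [-91.85 123.66   8.  ]
handle [-8.24 12.07 54.  ]
```

The pointer is about 1 mm short of the line, not past it, the slide is home, and the robot is clear of everything. Handing in.

```bash
python3 -c "
from rig import manip
print(manip.sign_off())"
```

```text
the job is handed in; nothing more can be done
None
```

The job is handed in at about 21 s of the 54 s allowed: I pushed the pointer to zero, drew the slide to the marker and held it for over a second, then eased it home and let go; the pointer stayed about 1 mm short of the marker line (last wrist picture), not past it.

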